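# Put a brushed finish on a brass plate with the emery block

### The arm

A 7-joint arm with a two-finger parallel gripper is mounted at the origin on the work surface. World frame = base frame: x ahead of the robot, y to its left, z up, the work surface at z = 0. Lengths are in mm, angles in rad, forces in N, time in s.
With the tool pointing down it reaches from about 425 to 1025 mm from the base axis. Payload 9.4 kg.
Tool frame: the origin (TCP) lies at the very end of the fingers, on their centre line; the grasp point (between the pads) lies 19 mm behind it; z points along the fingers, y is the line along which they close (so a half turn about z gives the same grasp; the last joint's range is limited). The gripper opens to 85 mm and grips with 20 to 120 N. Pads are 22 mm wide; open, the fingers measure 114 mm over their backs; the gripper's body (76 mm by 85 mm) begins 54 mm behind the grasp point. The pads swing forward as they close: fully open they stand 13 mm farther back than shut.
Start: joints at [1.148, 0.599, -0.003, 1.599, 0.002, 0.943, -0.08], TCP at [245.729, -682.086, 231.275] pointing down, gripper open.
Joint ranges: [-2.57, 2.57], [-0.35, 1.97], [-1.29, 1.29], [0.11, 2.56], [-1.05, 4.19], [0.11, 1.86], [-2.63, 2.63]. Speed limits (rad/s): [2.22, 2.22, 3.01, 3.01, 3.14, 3.14, 3.14].

### API

Orientations are given as a unit quaternion [w, x, y, z].
In Python, from workcell import arm, command_gripper, inverse_kinematics, viewer, ticket, status gives the robot as it stands. Calls block until the motion is done:
- arm.move_pose(position, orientation): joint-space move of the TCP to a pose.
- arm.movel(position, feed=150, orientation=None, guard=None): straight line of the TCP; orientation=None keeps the orientation; feed is the mean speed in mm/s. With guard (N) it stops when the force on the tool has changed by that much, and returns True; else False.
- arm.move_j(angles): joint-space move.
- command_gripper(opening): finger opening in mm; the grip force is fixed at half the most; returns when the fingers have stopped.
- arm.dwell(seconds).
- inverse_kinematics(position, orientation): joint angles nearest the present ones, or None.
- viewer.get_image(name): name is "scene" or "side" or "wrist"; returns a dict with "color" (384x512x3 uint8, red, green, blue), "intrinsics" (3x3 intrinsics, pixels), "distortion" ([k1, k2, p1, p2, k3] as OpenCV has them; the pictures are not rectified), "world_to_cam" (4x4, takes a point from world to camera coordinates); the wrist camera has in their place "T_tool_cam" (4x4, takes a point from camera to tool coordinates, whose origin is the TCP and whose axes are the flange's). Camera axes: x right, y down, z forward; pixel columns grow to the right and rows downward; lengths in mm; the calibration is good to about 2 mm. A picture is of the moment at which its call begins: read the wrist's pose just before it. There is no depth.
A pose or a line that the arm cannot do raises arm.MotionError and nothing moves.
- ticket.job_done(): hands the job in; it is judged then, once.
Readings, each from a call of its own:
- status.current_clock(): time.
- status.current_joints(): joint angles.
- status.current_dq(): joint speeds.
- status.current_joint_efforts(): joint torques, N m.
- status.current_tcp_pos(): TCP position.
- status.current_eef_rot(): TCP orientation.
- status.current_force(): force on the tool from outside, world axes, zero at the start.
- status.current_ft_torque(): the same for the moment, N m.
- status.current_width(): finger opening in mm.
- status.current_finger_force(): force on a finger pad.
Only numpy, scipy, OpenCV 4.12 (cv2) and the standard library are available. Lean on these libraries where they do the work, as an engineer would, in place of code of your own. Each camera call takes 0.05 s, during which the arm holds its last target. There are 200 camera calls.

### The job

Give the brass plate its brushed finish: first lower the red-capped jar that stands on it upright into a free cell of the divided crate, and slide the plate fully home on its board, against both the end stop and the side fence. Then take the emery block by its handle and make a straight pass along the middle of the plate, from its open end to the end at the stop and over its whole length, flat and in line with the plate, pressing steadily with about 10 N and not lifting or skipping on the way. Lift it off and set it down on its cork pad (drop nothing), with the plate still home and the other jars, the ring mandrel and the leather sandbag undisturbed.

Things in the scene. Friction and masses are not known exactly. Their poses are not given: they have to be found in the camera images.
- board: Fixed dark board, 250 (x) x 130 (y) x 20 mm. Origin: centre of its underside. Its x points to the robot's left within 30 degrees. On top, pale wood strips 15 mm wide, 5 mm high (3 mm below the plate's top): end stop across the +x end, inner face x=+110; side fence along the -y side, far from the robot, inner face y=-50. Other sides open. Plate home: centre at x=+30, y=-18, square to the board.
- plate: Loose flat brass plate, 160 (x) x 64 (y) x 8 mm, 0.55 to 0.9 kg, flat on the board, 20 to 70 mm short of the stop, 5 to 45 mm from the fence, up to 9 degrees askew. Its +x end faces the stop; its -x end is the open end. Origin: centre of its underside. Slides when pushed with some 4 to 12 N.
- jar: Amber jar with a RED cap, 46 mm in diameter, 75 mm tall, 0.16 kg, standing on the plate within 50 mm (x) and 8 mm (y) of its centre. Origin: centre of its underside; z up. Grip it from above by its upper half; with the fingertips 30 mm or more above its foot they clear the crate's walls.
- crate: Fixed square plywood crate, open top, 151 x 151 x 32 mm high, walls and floor 5 mm, full-height dividers making four cells 68 mm square centred at x=+-36.5, y=+-36.5 mm. Origin: centre of its underside; turned any way about z. The x=+36.5 cells hold other jars, the x=-36.5 cells are free. It stands left or right of the board, the cork pad on the other side.
- jar_green: Bystander: green jar with green cap, 46 mm in diameter, 75 mm tall, standing in the crate's cell at x = +36.5, y = -36.5 mm. Origin: centre of its underside. Leave alone.
- jar_white: Bystander: white jar with white cap, 46 mm in diameter, 75 mm tall, standing in the crate's cell at x = +36.5, y = +36.5 mm. Origin: centre of its underside. Leave alone.
- block: Loose emery block, 80 (x) x 60 (y) mm: dark flat emery sole 4 mm thick, springy felt layer 8 mm, wood 14 mm, then a blue handle ridge 70 mm long (x), 26 mm wide (y), its top 60 mm above the sole's face. The sole yields about 1 mm per 2.5 N pressed, 8 mm at most. 0.2 to 0.34 kg. Origin: centre of the unpressed face; z up. Same either way round. Grip from above across the 26 mm. On the cork pad.
- mat: Fixed cork pad, 130 (x) x 110 (y) x 5 mm, where the emery block belongs. Origin: centre of its underside, on the bench.
- mandrel: Bystander: upright steel ring mandrel, 24 mm thick at the foot and tapering, on a wooden base 70 x 70 mm; 170 mm tall in all, loose, beyond the board at its left or right. Origin: centre of its underside. Leave alone.
- sandbag: Bystander: round brown leather sandbag, 120 mm in diameter, 34 mm high, loose, beyond the board on the other side from the mandrel. Origin: centre of its underside. Leave alone.
Things that resemble listed ones, but are neither listed nor needed, are in the scene too. There is more than one size of the mat; the job needs the largest.

How it is judged (in metres and radians):
On the way, in this order (a step that is already met when the one before it is completed fails the run):
1. the red-capped jar stands in a free cell of the crate, and the plate lies home against stop and fence (x of jar in the frame of crate between -0.075 and 0.075 m and y of jar in the frame of crate between -0.075 and 0.075 m and z of jar in the frame of crate between 0.001 and 0.009 m and angle between jar's own z axis and vertical below 0.1 rad and x of plate in the frame of board between 0.0265 and 0.034 m and y of plate in the frame of board between -0.022 and -0.0145 m and z of plate in the frame of board between 0.017 and 0.023 m and angle between the x axis of plate and the x axis of board, either way round below 0.035 rad and contact force between the fingers and jar below 0.05 N), for 0.2 s.
2. the block, held, flat and in line, presses on the open end of the plate (x of block in the frame of plate between -0.06 and -0.03 m and y of block in the frame of plate between -0.009 and 0.009 m and angle between the x axis of block and the x axis of plate, either way round below 0.14 rad and angle between block's own z axis and vertical below 0.08 rad and contact force between block and plate between 4 and 20 N and contact force between the fingers and block above 1 N and x of plate in the frame of board between 0.0265 and 0.034 m and y of plate in the frame of board between -0.022 and -0.0145 m and z of plate in the frame of board between 0.017 and 0.023 m and angle between the x axis of plate and the x axis of board, either way round below 0.035 rad and x of jar in the frame of crate between -0.075 and 0.075 m and y of jar in the frame of crate between -0.075 and 0.075 m and z of jar in the frame of crate between 0.001 and 0.009 m and angle between jar's own z axis and vertical below 0.1 rad), for 0.05 s.
3. still pressing, it passes between the open end and the middle (x of block in the frame of plate between -0.026 and -0.006 m and y of block in the frame of plate between -0.009 and 0.009 m and angle between the x axis of block and the x axis of plate, either way round below 0.14 rad and angle between block's own z axis and vertical below 0.08 rad and contact force between block and plate between 4 and 20 N and contact force between the fingers and block above 1 N and x of plate in the frame of board between 0.0265 and 0.034 m and y of plate in the frame of board between -0.022 and -0.0145 m and z of plate in the frame of board between 0.017 and 0.023 m and angle between the x axis of plate and the x axis of board, either way round below 0.035 rad and x of jar in the frame of crate between -0.075 and 0.075 m and y of jar in the frame of crate between -0.075 and 0.075 m and z of jar in the frame of crate between 0.001 and 0.009 m and angle between jar's own z axis and vertical below 0.1 rad), for 0.05 s.
4. still pressing, it passes between the middle and the stop end (x of block in the frame of plate between 0.006 and 0.026 m and y of block in the frame of plate between -0.009 and 0.009 m and angle between the x axis of block and the x axis of plate, either way round below 0.14 rad and angle between block's own z axis and vertical below 0.08 rad and contact force between block and plate between 4 and 20 N and contact force between the fingers and block above 1 N and x of plate in the frame of board between 0.0265 and 0.034 m and y of plate in the frame of board between -0.022 and -0.0145 m and z of plate in the frame of board between 0.017 and 0.023 m and angle between the x axis of plate and the x axis of board, either way round below 0.035 rad and x of jar in the frame of crate between -0.075 and 0.075 m and y of jar in the frame of crate between -0.075 and 0.075 m and z of jar in the frame of crate between 0.001 and 0.009 m and angle between jar's own z axis and vertical below 0.1 rad), for 0.05 s.
5. still pressing, it reaches the stop end (x of block in the frame of plate between 0.03 and 0.06 m and y of block in the frame of plate between -0.009 and 0.009 m and angle between the x axis of block and the x axis of plate, either way round below 0.14 rad and angle between block's own z axis and vertical below 0.08 rad and contact force between block and plate between 4 and 20 N and contact force between the fingers and block above 1 N and x of plate in the frame of board between 0.0265 and 0.034 m and y of plate in the frame of board between -0.022 and -0.0145 m and z of plate in the frame of board between 0.017 and 0.023 m and angle between the x axis of plate and the x axis of board, either way round below 0.035 rad and x of jar in the frame of crate between -0.075 and 0.075 m and y of jar in the frame of crate between -0.075 and 0.075 m and z of jar in the frame of crate between 0.001 and 0.009 m and angle between jar's own z axis and vertical below 0.1 rad), for 0.05 s.
At the end, for the whole second after the job is handed in: The red-capped jar stands upright on the floor of a crate cell; the plate lies flat, within 3.5 mm of stop and fence and 2 degrees of square; the block stands flat on the cork pad, its centre within 50 mm of the pad's in x and y; all released and at rest (x of jar in the frame of crate between -0.075 and 0.075 m and y of jar in the frame of crate between -0.075 and 0.075 m and z of jar in the frame of crate between 0.001 and 0.009 m and angle between jar's own z axis and vertical below 0.1 rad and x of plate in the frame of board between 0.0265 and 0.034 m and y of plate in the frame of board between -0.022 and -0.0145 m and z of plate in the frame of board between 0.017 and 0.023 m and angle between the x axis of plate and the x axis of board, either way round below 0.035 rad and x of block in the frame of mat between -0.05 and 0.05 m and y of block in the frame of mat between -0.05 and 0.05 m and z of block in the frame of mat between 0.001 and 0.008 m and angle between block's own z axis and vertical below 0.08 rad and linear speed of each of block, jar, plate below 0.02 m/s); the robot touches nothing.
It fails at once if the block presses on the plate with more than 35 N (contact force between block and plate above 35 N).
It fails at once if the block skips: it is over the middle of the plate, 3 to 12 mm clear of it (x of block in the frame of plate between -0.028 and 0.028 m and y of block in the frame of plate between -0.03 and 0.03 m and z of block in the frame of plate between 0.011 and 0.02 m).
It fails at once if the red-capped jar or the emery block is dropped or thrown ((linear speed of jar above 0.6 m/s and contact force between the fingers and jar below 0.05 N) or (linear speed of block above 0.6 m/s and contact force between the fingers and block below 0.05 N)).
It fails at once if a bystander (other jars, mandrel, sandbag) is knocked over or moved more than 20 mm (distance of any of jar_green, jar_white, mandrel, sandbag from where it was at the start of the episode above 0.02 m or angle between any of jar_green, jar_white, mandrel, sandbag's own z axis and vertical above 0.3 rad).
It also fails if it takes over 72 s, if anything falls off the work surface, if the arm or the gripper's body presses on something with over 40 N, if the wrist force passes 120 N, or if a joint passes its speed limit or range.

## Working session

There is one attempt and no reset: what is moved stays moved. The work goes in short steps, each a Python script; the robot and the scene stay as the last script left them, time stands still between calls to the robot, and variables do not carry over. Pictures are saved under pics/ and viewed, at most 10 in all, crops included, and the job is handed in when it is done.

```bash
ls; mkdir -p pics
python3 - <<'E'
from workcell import *
import cv2,numpy as np,pickle
d={}
for n in("scene","side","wrist"):
    r=viewer.get_image(n); d[n]=r; cv2.imwrite(f"pics/{n}0.png",r["color"][:,:,::-1])
    print(n,r["intrinsics"],r["distortion"],r.get("world_to_cam",r.get("T_tool_cam")))
pickle.dump(d,open("d0.pkl","wb"))
print(status.current_eef_rot(),status.current_clock())
E
```

```text
pics
scene [[491.96668034   0.         253.2658372 ]
 [  0.         491.96668034 186.48509568]
 [  0.           0.           1.        ]] [-0.01070082  0.          0.          0.          0.        ] [[ 8.60756298e-01  5.08692048e-01  1.81932817e-02 -4.39291860e+02]
 [ 3.92837347e-01 -6.41140759e-01 -6.59255145e-01 -1.59925081e+02]
 [-3.23693395e-01  5.74605018e-01 -7.51699181e-01  1.51915003e+03]
 [ 0.00000000e+00  0.00000000e+00  0.00000000e+00  1.00000000e+00]]
side [[439.68465103   0.         249.5948408 ]
 [  0.         439.68465103 198.8021478 ]
 [  0.           0.           1.        ]] [-0.16138843  0.          0.          0.          0.        ] [[-9.41023022e-01 -3.38325029e-01 -3.44188556e-03  4.65289526e+02]
 [-1.69585022e-01  4.80440564e-01 -8.60475325e-01  1.05541897e+02]
 [ 2.92773961e-01 -8.09143399e-01 -5.09480489e-01  1.05502213e+03]
 [ 0.00000000e+00  0.00000000e+00  0.00000000e+00  1.00000000e+00]]
wrist [[331.9600437    0.         256.0996461 ]
 [  0.         331.9600437  194.28336932]
 [  0.           0.           1.        ]] [-0.02966846  0.          0.          0.          0.        ] [[-6.07833898e-04 -9.47395198e-01 -3.20065571e-01  8.24497963e+01]
 [ 9.99999448e-01 -8.50092141e-04  6.17184939e-04 -2.78069211e-02]
 [-8.56803274e-04 -3.20065019e-01  9.47395192e-01 -1.41761051e+02]
 [ 0.00000000e+00  0.00000000e+00  0.00000000e+00  1.00000000e+00]]
[-5.59010167e-04  9.85083063e-01  1.72078515e-01 -1.76072706e-04] 0.15
```

View pics/scene0.png

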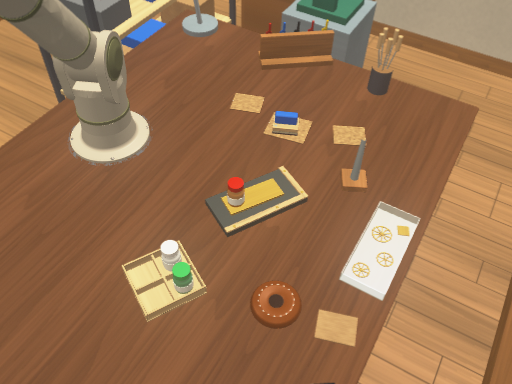

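View pics/side0.png

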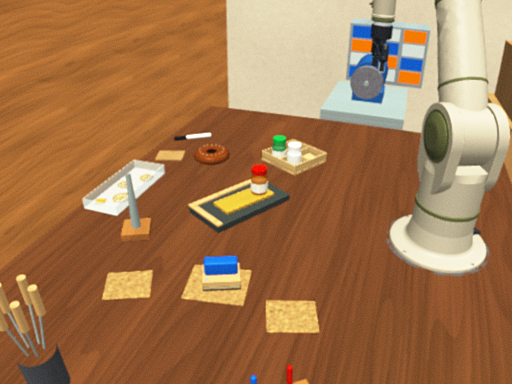

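Scene: red jar at (235,190) on the brass plate, board at (256,200). The crate with green and white jars is at (165,278). Block on a cork pad at (288,127), mandrel at (355,175), sandbag at (275,303). Lookalikes: the jars at (170,253) and (182,275), which have white and green caps; the small cork pads at (247,102), (349,135) and (336,327). I choose the only red cap, and the pad carrying the block, which is also the largest in the side view.

```bash
cat > h.py <<'E'
from workcell import *
import cv2,numpy as np,pickle
from scipy.spatial.transform import Rotation as R
def quat(psi): return [0,np.cos(psi/2),np.sin(psi/2),0]   # tool down, tool x at angle psi
def snap(n,save=None):
    p=np.array(status.current_tcp_pos());q=status.current_eef_rot()
    r=viewer.get_image(n)
    if n=="wrist":
        T=np.eye(4);T[:3,:3]=R.from_quat([q[1],q[2],q[3],q[0]]).as_matrix();T[:3,3]=p
        r["world_to_cam"]=np.linalg.inv(T@np.array(r["T_tool_cam"]))
    if save: cv2.imwrite(f"pics/{save}.png",r["color"][:,:,::-1]); pickle.dump(r,open(f"pics/{save}.pkl","wb"))
    return r
def ray(r,px,z):
    px=np.array(px,float).reshape(-1,1,2)
    u=cv2.undistortPoints(px,np.array(r["intrinsics"]),np.array(r["distortion"]))[:,0]
    W=np.array(r["world_to_cam"]);Rm=W[:3,:3];c=-Rm.T@W[:3,3]
    d=np.c_[u,np.ones(len(u))]@Rm
    return c[:2]+d[:,:2]*((z-c[2])/d[:,2])[:,None]
def proj(r,X):
    W=np.array(r["world_to_cam"])
    return cv2.projectPoints(np.array(X,float).reshape(-1,1,3),cv2.Rodrigues(W[:3,:3])[0],W[:3,3],np.array(r["intrinsics"]),np.array(r["distortion"]))[0][:,0]
E
python3 - <<'E'
from h import *
d=pickle.load(open("d0.pkl","rb"));s=d["scene"]
def p(n,px,z,r=s): print(n,ray(r,px,z).round(0).tolist())
p("board corners",[(207,197),(229,229),(307,197),(287,170)],20)
p("redcap",[(235,184)],75+28);p("redcap side",[(259,171)],103,d["side"])
p("crate corners",[(123,267),(150,317),(206,290),(176,243)],32)
p("caps g,w",[(181,269),(169,247)],80)
p("mat",[(265,131),(304,141),(312,123),(281,112)],5)
p("block top",[(286,115)],65);p("block top side",[(221,260)],65,d["side"])
p("mandrel",[(355,180)],20);p("bag",[(275,300)],34)
for n,px in(("m1",[(231,105),(257,112),(264,97),(238,93)]),("m2",[(332,142),(363,146),(366,130),(336,126)])): p(n,px,5)
E
```

```text
board corners [[404.0, -67.0], [512.0, -127.0], [636.0, 75.0], [542.0, 136.0]]
redcap [[483.0, -49.0]]
redcap side [[475.0, -20.0]]
crate corners [[362.0, -360.0], [497.0, -428.0], [565.0, -309.0], [428.0, -239.0]]
caps g,w [[504.0, -315.0], [445.0, -281.0]]
mat [[399.0, 260.0], [523.0, 284.0], [508.0, 372.0], [398.0, 367.0]]
block top [[449.0, 298.0]]
block top side [[443.0, 314.0]]
mandrel [[724.0, 202.0]]
bag [[715.0, -250.0]]
m1 [[241.0, 311.0], [332.0, 326.0], [313.0, 404.0], [228.0, 377.0]]
m2 [[599.0, 325.0], [687.0, 359.0], [667.0, 432.0], [579.0, 399.0]]
```

Run:
```python
from h import *
for n,p in(("wc",[490,-335,220]),("wb",[560,5,220]),("wm",[490,315,220])):
    arm.move_pose(p,quat(0)); arm.dwell(0.2); snap("wrist",n); print(n,status.current_clock(),status.current_tcp_pos(),status.current_joints())
ims=[cv2.imread(f"pics/{n}.png") for n in("wc","wb","wm")]
cv2.imwrite("pics/m1.png",cv2.resize(np.hstack(ims[:2]),(800,300)))
```

```text
wc 1.9667 [ 489.64097372 -335.75569989  219.94124366] [ 0.45761275  0.45479648  0.06809444  1.92287663 -0.04293829  0.76531081
 -1.02220415]
wb 3.525 [560.02043152   3.81204162 219.98846875] [-0.14647862  0.41597025  0.0528308   1.99539704 -0.03161971  0.73103762
 -1.64727547]
wm 4.9833 [490.65878028 313.85164481 220.07197816] [-0.69249907  0.44132154  0.03643897  1.94608196 -0.0223292   0.7545222
 -2.21601131]
```

View pics/wb.png

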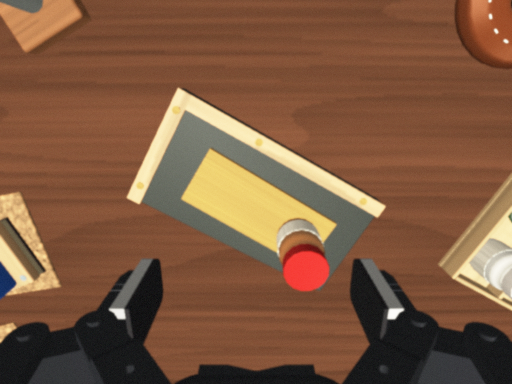

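View pics/wc.png

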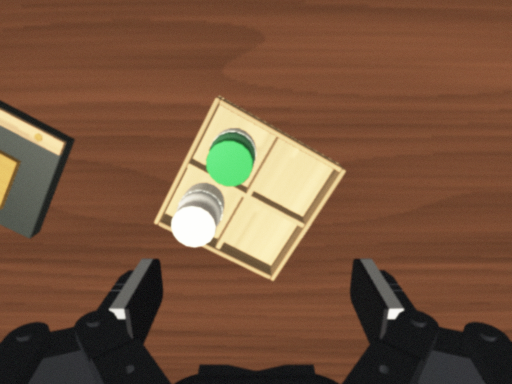

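View pics/wm.png

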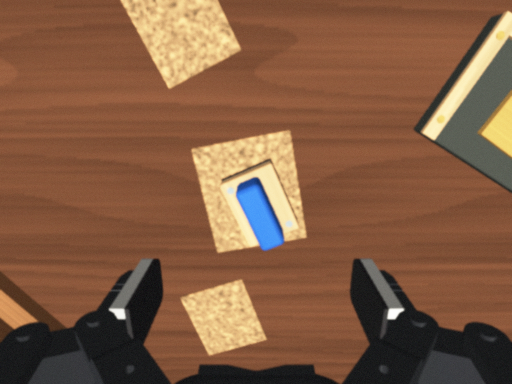

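Wrist views: red cap at (305,268), plate from (210,150) to (334,224), strip corner at (178,89). The crate's corners are (220,97), (345,171), (273,279) and (155,222), with its free cells to the right at (297,173) and (262,225). The block's handle is at (260,213) on the largest pad, whose corners are (192,150), (290,131), (306,238) and (218,252). Next I turn these into positions.

```bash
cat > meas.py <<'E'
from h import *
L=lambda n:pickle.load(open(f"pics/{n}.pkl","rb"))
def mask(r,lo,hi,poly=None):
    m=cv2.inRange(cv2.cvtColor(r["color"],cv2.COLOR_RGB2HSV),np.array(lo),np.array(hi))
    if poly is not None:
        k=np.zeros_like(m);cv2.fillPoly(k,[np.int32(poly)],255);m&=k
    m=cv2.morphologyEx(m,cv2.MORPH_OPEN,np.ones((2,2),np.uint8))
    c=cv2.findContours(m,0,cv2.CHAIN_APPROX_NONE)[0]
    return max(c,key=cv2.contourArea)[:,0].astype(float)
def rect(pts):
    c,(w,h),a=cv2.minAreaRect(np.float32(pts)); b=cv2.boxPoints((c,(w,h),a))
    e=b[1]-b[0] if np.hypot(*(b[1]-b[0]))>np.hypot(*(b[2]-b[1])) else b[2]-b[1]
    return np.array(c),sorted((w,h)),np.degrees(np.arctan2(e[1],e[0]))%180
def board(r,c3):
    """c3: outer strip corner pixels: stop open end, corner, fence open end"""
    P=ray(r,c3,25); 
    print("strip lens (130,250)",np.hypot(*(P[1]-P[0])),np.hypot(*(P[2]-P[1])))
    ux=(P[1]-P[2]);a1=np.arctan2(ux[1],ux[0]); uy=P[0]-P[1];a2=np.arctan2(uy[1],uy[0])-np.pi/2
    a=a1+0.35*((a2-a1+np.pi)%(2*np.pi)-np.pi); c=(P[0]+P[2])/2
    print("board",c,np.degrees([a1,a2]));return c,a
E
python3 - <<'E'
from meas import *
b,c,m=L("wb"),L("wc"),L("wm")
def sub(r,px,w=4):
    g=cv2.cvtColor(r["color"],cv2.COLOR_RGB2GRAY);p=np.float32(px).reshape(-1,1,2).copy()
    return cv2.cornerSubPix(g,p,(w,w),(-1,-1),(3,30,.01))[:,0]
s=sub(b,[(128,198),(178,89),(384,208)]);print(s)
bc,ba=board(b,s)
pl=mask(b,(18,90,120),(32,255,255),[(195,140),(345,215),(330,255),(310,240),(270,255),(170,200)])
print("plate z28",rect(ray(b,pl,28)))
red=mask(b,(0,200,120),(6,255,255)); (u,v),rad=cv2.minEnclosingCircle(np.float32(red));print("red",u,v,rad,cv2.boundingRect(np.int32(red)))
print("jar",ray(b,[(u,v)],103),"diam",ray(b,[(u-rad,v),(u+rad,v)],103))
s=sub(c,[(220,97),(345,171),(273,279),(155,222)],4);print(s);P=ray(c,s,32)
print("crate",P.mean(0),[np.hypot(*(P[i]-P[i-1])) for i in range(4)],[np.degrees(np.arctan2(*(P[i]-P[i-1])[::-1])) for i in range(4)])
for n,lo,hi in(("green",(50,100,80),(75,255,255)),):
    g=mask(c,lo,hi);q,rad=cv2.minEnclosingCircle(np.float32(g));print(n,q,rad,ray(c,[q],80))
print("white",ray(c,[(193,226)],80))
P=ray(m,[(192,150),(290,131),(306,238),(218,252)],5)
print("mat",P.mean(0),[np.hypot(*(P[i]-P[i-1])) for i in range(4)],[np.degrees(np.arctan2(*(P[i]-P[i-1])[::-1])) for i in range(4)])
bl=mask(m,(100,150,80),(125,255,255)); print("handle all",rect(ray(m,bl,65)))
# top face only: brighter
hsv=cv2.cvtColor(m["color"],cv2.COLOR_RGB2HSV); mm=cv2.inRange(hsv,(100,150,80),(125,255,255))>0
print(np.percentile(hsv[mm][:,2],[5,20,40,60,80,95]))
y0,x0=185-15,225
im=np.hstack([cv2.resize(m["color"][160:260,210:310],(400,400)),cv2.resize(b["color"][215:315,250:350],(400,400))])
cv2.imwrite("pics/crop1.png",im[:,:,::-1])
E
```

```text
[[125.90518 197.32936]
 [177.79979  86.95267]
 [385.48132 205.63742]]
strip lens (130,250) 130.33755516139962 249.22649098820867
board [520.61251353   3.22345152] [60.28242688 60.17142469]
plate z28 (array([509.44009399,  -1.51042175]), [65.75973510742188, 160.9933624267578], np.float32(58.021694))
red 304.0 260.5 20.304039001464844 (284, 246, 41, 22)
jar [[493.26762422 -38.72095803]] diam [[493.35773357 -20.75792514]
 [493.16243309 -56.71764553]]
[[216.07675  96.8553 ]
 [345.63168 170.40935]
 [272.61884 280.68576]
 [153.43863 223.10469]]
crate [ 457.26365877 -326.44957958] [np.float64(150.13240314763652), np.float64(148.9773343842504), np.float64(149.77735721023348), np.float64(148.85995908593148)] [np.float64(-29.16967097815643), np.float64(-119.24971177112181), np.float64(150.7854561636096), np.float64(60.88689901498255)]
green (231.49061584472656, 160.58067321777344) 26.23965072631836 [[ 507.76465894 -314.82126329]]
white [[ 446.02467533 -277.54645302]]
mat [451.32665287 318.45453433] [np.float64(126.54561438089776), np.float64(107.82483935266596), np.float64(128.2543850432254), np.float64(106.9268720721227)] [np.float64(10.629277067820261), np.float64(-79.24044226571576), np.float64(-169.7762110167524), np.float64(99.84671938671158)]
handle all (array([450.81341553, 308.49926758]), [25.329120635986328, 73.05634307861328], np.float32(22.947977))
[134. 215. 245. 248. 249. 249.]
```

View pics/crop1.png

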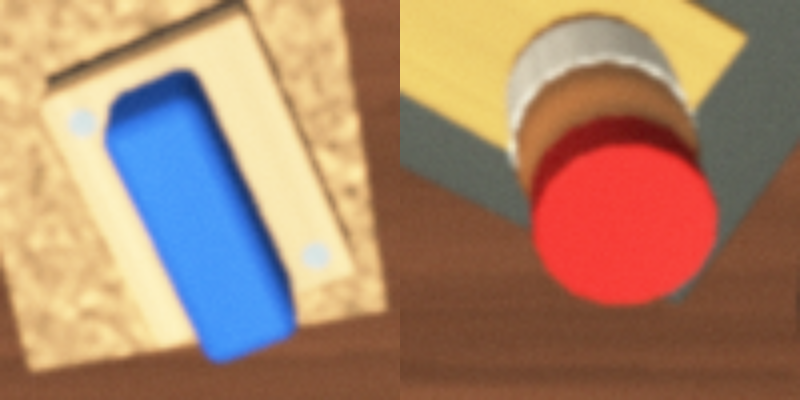

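The crop confirms the choice: the left half shows the block's blue handle top, the right half the bright red cap top centred near pixel (306.5,270.5). Next I refine both and pick up the jar.

Run:
```python
from meas import *
b,m=L("wb"),L("wm")
red=mask(b,(0,120,225),(8,255,255));(u,v),_,_=cv2.fitEllipse(np.float32(red));W=ray(b,red,103);c,rad=cv2.minEnclosingCircle(np.float32(W))
J=ray(b,[(u,v)],103)[0];print("jar",J,c,rad)
bl=mask(m,(100,150,232),(125,255,255));print("handle top",rect(ray(m,bl,65)))
psi=np.radians(60.4); 
bc=np.array([520.6,3.2]);ba=np.radians(60.25);d=J-bc
print("jar in board",d@[np.cos(ba),np.sin(ba)],d@[-np.sin(ba),np.cos(ba)])
assert 18<rad<27
pk=np.r_[J,62.]
arm.move_pose([*J,150],quat(psi));arm.movel(pk,feed=120,guard=15)
print(status.current_tcp_pos(),status.current_force());command_gripper(30)
print(status.current_width(),status.current_finger_force(),status.current_clock())
arm.movel([*J,200],feed=150);print(status.current_width(),status.current_force())
snap("wrist","w2");snap("scene","s2");print(status.current_clock())
```

```text
jar [482.03661257 -41.69590876] (481.435546875, -41.536197662353516) 20.190567016601562
handle top (array([447.13900757, 309.22537231]), [20.66669464111328, 64.74202728271484], np.float32(23.458277))
jar in board -58.11436404004949 11.202596376988282
[482.2905153  -41.40242796  62.34634675] [ 1.04796517  0.21831798 -0.46279826]
42.93002419404991 58.94914441276342 7.7167
42.93548465227433 [-0.14374868 -0.30186219 -2.06460759]
8.8833
```

Run:
```python
from meas import *
psi=np.radians(60.4); C=[470.9,-376.2]
arm.move_pose([*C,180],quat(psi)); arm.movel([*C,62],feed=150); 
hit=arm.movel([*C,36],feed=30,guard=5); z=status.current_tcp_pos();print(hit,z,status.current_force())
command_gripper(70); print(status.current_width()); arm.movel([*C,170],feed=200)
arm.move_pose([500,-345,220],quat(0)); snap("wrist","w3")
arm.move_pose([560,5,220],quat(0)); arm.dwell(.2);r=snap("wrist","w4"); print(status.current_clock())
pl=mask(r,(18,90,120),(32,255,255),[(195,140),(345,215),(330,265),(270,255),(170,200)])
print("plate",rect(ray(r,pl,28)))
cv2.imwrite("pics/m2.png",np.hstack([cv2.imread("pics/w3.png")[50:330,110:400],cv2.imread("pics/w4.png")[50:330,100:400]]))
```

```text
True [ 470.77099453 -376.0831316    40.17986989] [-1.08848938  0.76686805  5.34710926]
70.25232736066167
15.45
plate (array([509.28729248,  -1.48903656]), [65.62113952636719, 160.99774169921875], np.float32(58.027145))
```

View pics/m2.png

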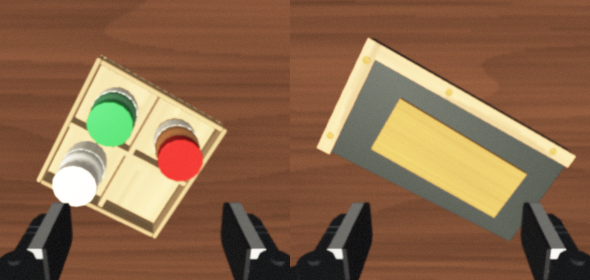

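In the left half the red jar stands in the free cell at (180,150). In the right half the plate lies uncovered at (450,157), unmoved. Now I push it home, fence first and then the stop.

```bash
cat > push.py <<'E'
from meas import *
BC=np.array([520.6,3.2]);BA=np.radians(60.25);psi=BA
def bw(x,y,z): return [*(BC+np.array([[np.cos(BA),-np.sin(BA)],[np.sin(BA),np.cos(BA)]])@[x,y]),z]
def wb(p): 
    d=np.array(p)[:2]-BC; return np.array([d@[np.cos(BA),np.sin(BA)],d@[-np.sin(BA),np.cos(BA)]]).round(2)
def push(a,b,feed,g):
    arm.movel(bw(*a,23),feed=80,guard=10)
    h=arm.movel(bw(*b,23),feed=feed,guard=g); print("push",h,wb(status.current_tcp_pos()),status.current_force().round(1) if hasattr(status.current_force(),'round') else status.current_force())
    d=np.array(a)-b; d=d/np.hypot(*d); p=wb(status.current_tcp_pos())+12*d
    arm.movel(bw(*p,23),feed=60); arm.movel(bw(*p,60),feed=150)
def plate(r):
    pl=mask(r,(18,90,120),(32,255,255),[(195,80),(345,195),(345,215),(330,275),(270,275),(170,230),(130,180)])
    c,s,a=rect(ray(r,pl,28)); print("plate",wb(c),s,a-np.degrees(BA))
E
python3 - <<'E'
from push import *
arm.move_pose([560,5,200],quat(psi)); command_gripper(0)
arm.move_pose(bw(-9,67,60),quat(psi)); push((-9,67),(-9,12),40,22)
arm.movel(bw(-118,-18,60),feed=200); push((-118,-18),(-50,-18),40,22)
print(status.current_clock())
arm.movel(bw(-60,-18,200),feed=250)
arm.move_pose([560,5,220],quat(0)); arm.dwell(.2); r=snap("wrist","w5"); plate(r)
cv2.imwrite("pics/c5.png",cv2.resize(r["color"][60:280,110:400,::-1],None,fx=2.5,fy=2.5,interpolation=2)); print(status.current_clock(),status.current_force())
E
```

```text
push True [-10.16  21.05] [-0.2 -0.   1. ]
push True [-61.12 -17.13] [ 0.8 -2.1  1.8]
23.675
plate [ 28.45 -17.76] [66.54412078857422, 160.90045166015625] 0.13999557495116477
25.55 [-0.11955029 -0.25141339  0.6907074 ]
```

View pics/c5.png

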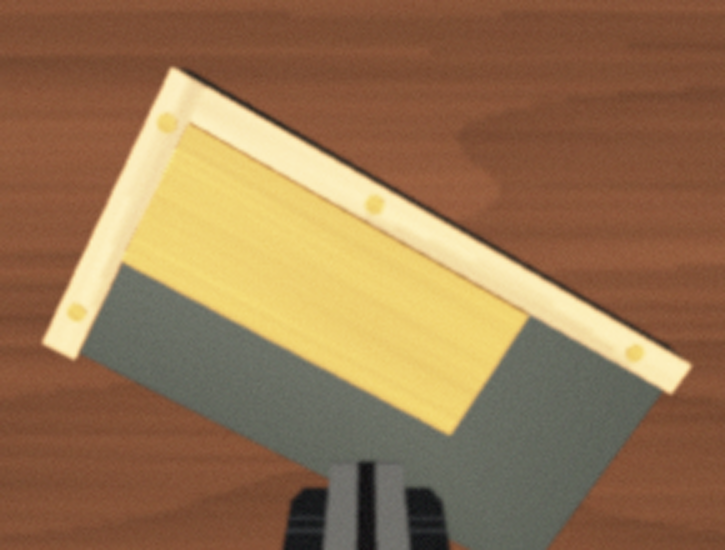

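The plate lies flush against fence and stop, and the measurement agrees: (28.5,-17.8), 0.1°. Next I take the block.

Run:
```python
from push import *
pb=np.radians(23.46);H=[447.1,309.2]
arm.move_pose([*H,140],quat(pb)); command_gripper(70)
print("guard",arm.movel([*H,37],feed=120,guard=12)); command_gripper(10)
print(status.current_width(),status.current_finger_force(),status.current_tcp_pos(),status.current_clock())
arm.movel([*H,130],feed=120); print(status.current_width())
arm.move_pose(bw(30-44,-18,130),quat(BA)); arm.dwell(.2)
r=snap("side","s6"); snap("wrist","w6"); print(status.current_tcp_pos(),status.current_eef_rot(),status.current_force(),status.current_clock())
bl=mask(snap("scene","sc6"),(100,150,80),(125,255,255));print(len(bl))
a=cv2.imread("pics/s6.png")[60:260,150:350];b=cv2.imread("pics/w6.png")
cv2.imwrite("pics/c6.png",np.hstack([cv2.resize(a,(384,384)),b[:, 56:456]]))
```

```text
guard False
25.086752524540987 61.5481173992157 [447.32038801 309.32294765  37.29486421] 28.9583
25.065450041124393
[529.32813548 -16.94021336 130.02424922] [-3.62856037e-05  8.64565545e-01  5.02520063e-01  6.25628137e-05] [-0.04562815 -0.10403121 -2.63119295] 31.4583
76
```

View pics/c6.png

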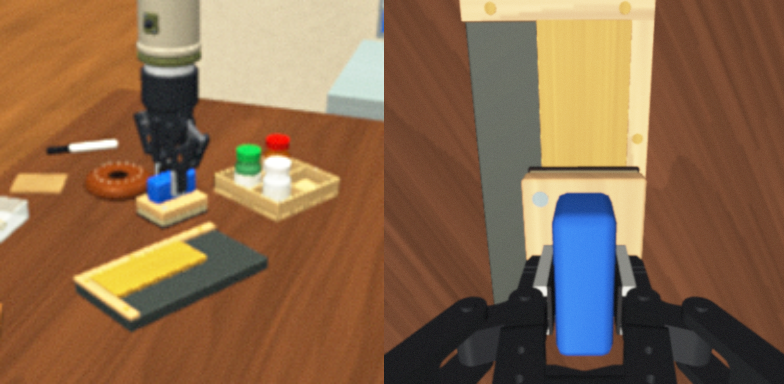

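The block is held level, centred between the fingers and in line with the plate. The plate edges in the wrist view are parallel to it. Now the stroke.

Run:
```python
from push import *
x0,x1,y=30-44,30+44,-18
arm.movel(bw(x0,y,66),feed=120);arm.dwell(.2)
f0=status.current_force()[2];F=lambda:status.current_force()[2]-f0
print("air",f0,"hit",arm.movel(bw(x0,y,54),feed=12,guard=5)); z=status.current_tcp_pos()[2];print(z,F())
for i in range(3):
    e=10-F()
    if abs(e)<1.2: break
    z-=np.clip(e/2.5,-2,2)*.8; arm.movel(bw(x0,y,z),feed=15); arm.dwell(.1); print("adj",round(z,2),round(F(),1))
for x in np.linspace(x0,x1,9)[1:]:
    arm.movel(bw(x,y,z),feed=30); f=F(); print(round(x),round(z,2),round(f,1),wb(status.current_tcp_pos()))
    z-=np.clip((10-f)/2.5*.5,-.8,.8)
print(status.current_force(),status.current_clock())
```

```text
air -2.346696309657035 hit True
59.0187539740689 6.654000987527549
adj 57.95 9.3
-3 57.95 10.2 [ -3.81 -17.88]
8 57.99 9.2 [  7.14 -17.88]
19 57.83 9.7 [ 18.06 -17.9 ]
30 57.76 10.2 [ 29.02 -17.91]
41 57.8 10.3 [ 40.1  -17.92]
52 57.87 9.4 [ 51.05 -17.92]
63 57.74 8.9 [ 62.01 -17.93]
74 57.53 9.8 [ 72.98 -17.98]
[-2.96913838 -2.64021291  7.46159178] 37.5083
```

Run:
```python
from push import *
arm.movel(bw(74,-18,130),feed=80); pb=np.radians(23.46);H=[449.5,314]
arm.move_pose([*H,130],quat(pb)); arm.movel([*H,48],feed=100);arm.dwell(.1)
print(arm.movel([*H,36.3],feed=15,guard=3),status.current_tcp_pos(),status.current_force())
command_gripper(60); arm.movel([*H,150],feed=120)
arm.move_pose([490,315,220],quat(0));arm.dwell(.2);m=snap("wrist","w7")
bl=mask(m,(100,150,232),(125,255,255));print("handle top",rect(ray(m,bl,65)))
arm.move_pose([560,5,220],quat(0));arm.dwell(.2);b=snap("wrist","w8");plate(b)
print(status.current_clock());snap("scene","s8")
cv2.imwrite("pics/c8.png",np.hstack([m["color"][100:300,150:350],b["color"][60:260,110:400]])[:,:,::-1])
```

```text
True [449.43131391 314.00834666  36.89302587] [0.01659118 0.82905449 3.34848319]
handle top (array([449.37261963, 313.3963623 ]), [20.822492599487305, 65.053955078125], np.float32(23.550756))
plate [ 28.61 -17.8 ] [66.60604095458984, 161.3204345703125] 0.12937545776366477
45.075
```

View pics/c8.png

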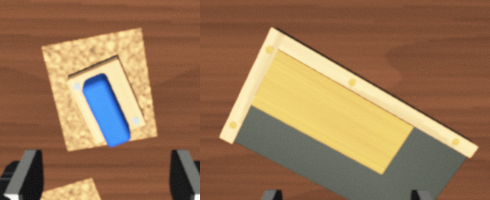

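The block stands flat on the large pad at (105,105), and the plate is still home at (335,115). The robot is clear, so I hand in.

```bash
python3 -c "
from workcell import ticket
print(ticket.job_done())"
```

```text
the job is handed in; nothing more can be done
None
```

The job is handed in at about 45 s; no verdict came back. The red jar is in a free cell and the plate is home. One pass was made at about 9–10 N, and the block is back on its cork pad.

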